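Open the spare-lamp bay of the examination unit

TASK

Open the spare-lamp bay of the slit-lamp supply unit: with a fingertip press its snap tab fully in, then push the released cover by its rib off its seat until it lies flat in the tray at the end of the same unit. Only press and push: do not lift the cover, and do not disturb the lens cap and the small carton that stand beside the work.

Things in the scene. Friction and masses are not known exactly. Their poses are not given: they have to be found in the camera images.
- unit: the supply unit: low cream housing fixed to the desk, robot's left or right, turned up to 20 degrees. Origin: on the desk, below the middle of the cover's seat; +x is the way the cover slides out (roughly away from the robot), z up. Housing: x -75 to +208 mm, 114 mm wide in y. Along x: rear wall (-71 to -61, 46 mm high), seated cover (-45 to +45), snap tab (+47 to +83), tray (+88 to +194)
- seat (a point): middle of the cover's seat, 40 mm above the unit's origin: level of the two side runners that end at unit x +88. Between them an open channel 60 mm wide, floor 18 mm above the desk; outside them guide walls 46 mm high, 1.5 mm clear of the cover each side. From unit x -60 to +45 lips (top 51.5 mm above the desk, 74 mm open between) hold the cover's edges down
- tray (a point): where the middle of the cover's underside lies when it is in the tray: unit x +141 mm, on the black rubber tray floor 37 mm above the desk, 3 mm below the runners. There is 8 mm of play either way along x; the end wall (50 mm high) stops the cover
- cover: loose sliding cover, grey plate 90 mm (x, sliding way) x 84 x 6 mm, about 0.12 kg. Origin: centre of its underside; axes as the unit's. Across its middle the cream push rib: 8 mm thick (x -4 to +4), 50 mm long in y, from 6 to 20 mm above the origin. The unpressed tab blocks it; with the tab in it slides at about 1 N, and drops 3 mm into the tray when past the runners' end (origin at unit x over 133 mm)
- rib_top (a point): middle of the top edge of the cover's push rib, 20 mm above the cover's origin
- tab (a joint): how far the snap tab is pressed in (straight down), 0 to 0.015 m; starts at 0 to 0.0015. It is stiff (about 6 N all the way), has no return spring and stays where it is pressed. The cover is released from 0.0125
- tab_top (a point): middle of the top face of the black snap tab, which is 36 mm (unit's x) x 44 mm (unit's y), at unit x +65 mm, y 0, in the open channel in front of the cover; the face is about 52 mm above the desk when out and 37 mm when fully in. Moves with the tab
- screwed_box: neighbouring fixed cream box, 170 x 114 x 48 mm high with a 14 mm rib on top (62 mm in all); its cover is screwed down, it has no tab and no tray: not part of the job. Origin: centre of its underside
- lens_cap: loose black lens cap, a plain cylinder 44 mm across and 42 mm tall, standing beside the supply unit; origin: centre of its underside
- lamp_carton: loose small cardboard carton, 50 x 36 x 40 mm high, beside the screwed box; origin: centre of its underside
Things that resemble listed ones, but are neither listed nor needed, are in the scene too. Several things have the shape of the cover; the one meant has the colours described above.

How it is judged:
On the way, in this order (a step that is already met when the one before it is completed fails the run):
1. the snap tab is pressed in while the cover is still on its seat (value of joint tab above 0.0125 m and x of cover in the frame of unit below 0.012 m), for 0.1 s.
2. the cover has been pushed off its seat and lies in the tray (x of cover in the frame of unit between 0.131 and 0.16 m and height (world z) of cover between 0.034 and 0.0385 m and angle between cover's own z axis and vertical below 0.05 rad), for 0.2 s.
At the end, for the whole second after the job is handed in: The cover lies at rest flat (within 3 degrees) on the tray floor (origin 34 to 38.5 mm above the desk), its origin 131 to 160 mm along the unit's x; the tab is still in (over 12.5 mm) (all of step 2 and linear speed of cover below 0.01 m/s and value of joint tab above 0.0125 m); the robot touches nothing.
It fails at once if the cover is lifted (its origin more than 8 mm above its seated height) (height (world z) of cover above 0.048 m).
It fails at once if the lens cap or the carton is shifted by more than 15 mm (distance of any of lens_cap, lamp_carton from where it was at the start of the episode above 0.015 m).
It also fails if it takes over 38 s, if anything falls off the work surface, if the arm or the gripper's body presses on something with over 40 N, if the wrist force passes 120 N, or if a joint passes its speed limit or range.

ROBOT

A 6-joint arm with a two-finger parallel gripper is mounted at the origin on the work surface. World frame = base frame: x ahead of the robot, y to its left, z up, the work surface at z = 0. Lengths are in m, angles in rad, forces in N, time in s.
With the tool pointing down it reaches from about 0.275 to 1 m from the base axis. Payload 8.4 kg.
Tool frame: the origin (TCP) lies on the centre line of the jaws, within the pads' length; the fingertips stand 17 mm ahead of it and the grasp point (between the pads) lies 2 mm behind it (bot.tcp_to_tips is the z of the fingertips in the tool frame, in m); z points along the fingers, y is the line along which they close (so a half turn about z gives the same grasp; the last joint's range is limited). The gripper opens to 85 mm and grips with 20 to 120 N. Pads are 22 mm wide; open, the fingers measure 114 mm over their backs; the gripper's body (76 mm by 85 mm) begins 54 mm behind the grasp point. The pads swing forward as they close: fully open they stand 13 mm farther back than shut.
Start: joints at [1.279, 0.353, 1.633, -0, 1.155, -0.002], TCP at [0.179, 0.599, 0.222] pointing down, gripper open.
Joint ranges: [-2.63, 2.63], [-0.92, 2.1], [0.06, 2.66], [-1.3, 4.44], [0, 2.69], [-3.02, 3.02]. Speed limits (rad/s): [2.22, 2.22, 2.79, 3.14, 3.14, 3.14].

INTERFACE

Orientations are given as a unit quaternion [x, y, z, w].
In Python, from workcell import bot, hand, kinematics, get_obs, vision, hand_in gives the robot as it stands. The module is installed in compiled form; this text tells all that it offers. Calls block until the motion is done:
- bot.reach(position, orientation): joint-space move of the TCP to a pose.
- bot.servo_line(position, ori=None, velocity=0.15): straight line of the TCP; ori=None keeps the orientation; velocity is the mean speed in m/s.
- bot.goto_joints(angles): joint-space move.
- hand.move_gripper(opening, strength=None): finger opening in m; strength is the grip in N (None keeps the last); returns when the fingers have stopped.
- bot.dwell(seconds).
- kinematics.solve_ik(position, orientation): joint angles nearest the present ones, or None.
- get_obs(): the state.
- vision.read_camera(name): name is "scene" or "side" or "wrist"; returns a dict with "frame" (480x640x3 uint8, red, green, blue), "intrinsics" (3x3 intrinsics, pixels), "dist" ([k1, k2, p1, p2, k3] as OpenCV has them; the pictures are not rectified), "view" (4x4, takes a point from world to camera coordinates). Camera axes: x right, y down, z forward; pixel columns grow to the right and rows downward; lengths in m; the calibration is good to about 2 mm. A picture is of the moment at which its call begins. There is no depth.
A pose or a line that the arm cannot do raises bot.IKError and nothing moves.
- hand_in(): hands the job in; it is judged then, once.
The state is a dict: "time_s": time; "joint_pos": joint angles; "joint_vel": joint speeds; "joint_efforts": joint torques, N m; "position": TCP position; "orientation": TCP orientation; "wrist_force": force on the tool from outside, world axes, zero at the start; "ft_torque": the same for the moment, N m; "gripper_width": finger opening in m; "grip_force": force on a finger pad.
Only numpy, scipy, OpenCV 4.12 (cv2) and the standard library are available. Lean on these libraries where they do the work, as an engineer would, in place of code of your own. Each camera call takes 0.05 s, during which the arm holds its last target. There are 200 camera calls.

## Working session

There is one attempt and no reset: what is moved stays moved. The work goes in short steps, each a Python script; the robot and the scene stay as the last script left them, time stands still between calls to the robot, and variables do not carry over. Pictures are saved under pics/ and viewed, at most 10 in all, crops included, and the job is handed in when it is done.

```bash
mkdir -p pics
python3 - <<'E'
from workcell import vision,get_obs
import cv2,pickle,numpy as np
d={}
for n in("scene","side","wrist"):
    c=vision.read_camera(n);d[n]=c
    cv2.imwrite(f"pics/{n}0.png",c["frame"][:,:,::-1])
    V=np.array(c["view"]);print(n,(-V[:3,:3].T@V[:3,3]).round(3),np.array(c["intrinsics"])[0],c["dist"])
pickle.dump(d,open("c0.pkl","wb"))
o=get_obs();print(o["time_s"],o["orientation"],o["gripper_width"],o["wrist_force"])
E
```

```text
scene [0.935 0.044 0.66 ] [440.38548977   0.         316.88776757] [-0.00849155  0.          0.          0.          0.        ]
side [ 0.118 -0.57   0.58 ] [548.91888933   0.         325.2018154 ] [-0.03657064  0.          0.          0.          0.        ]
wrist [0.107 0.621 0.373] [372.08295985   0.         321.42879098] [-0.0589613  0.         0.         0.         0.       ]
0.15 [ 1.44416176e-01  9.89516886e-01 -5.37972292e-04 -1.00945662e-04] 0.08552397204477899 [ 0.1052354   0.6042462  -0.03647375]
```

View pics/scene0.png

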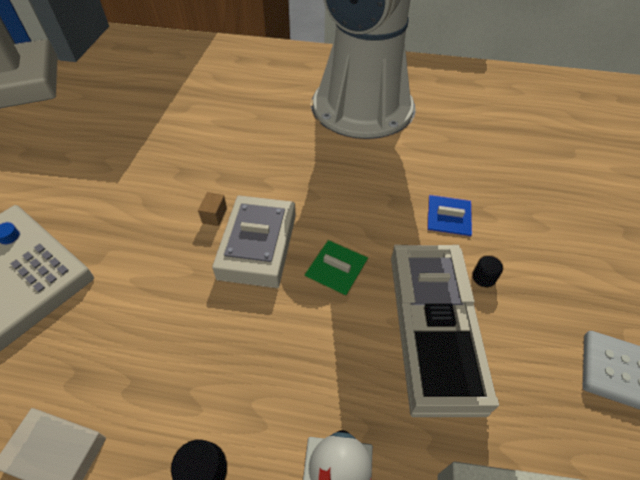

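View pics/side0.png

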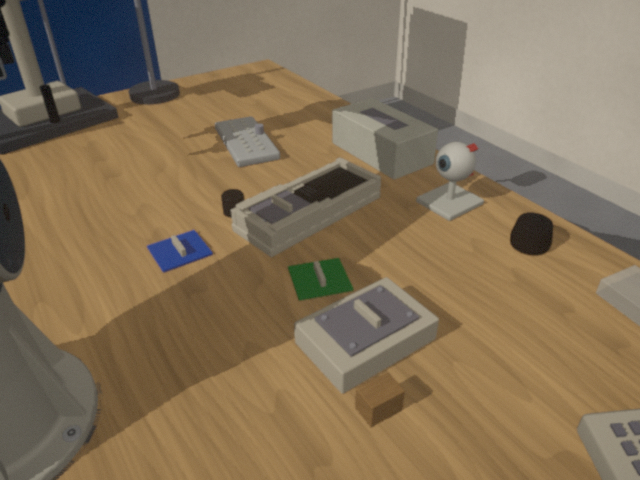

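The scene picture shows four things shaped like the cover:
- The grey plate with a cream rib in the long unit, at scene px (434,278). The black tab is at (440,315) and the tray at (448,365).
- The screwed box's grey plate at (255,235).
- A green plate at (336,267).
- A blue plate at (450,215).

I choose the one at (434,278), because it is grey with a cream rib and sits in the unit that has the tab and tray. The lens cap is at (487,271) and the carton at (212,209). In the side view the unit is at (305,205).

```bash
cat > util.py <<'E'
import numpy as np,cv2
def ray(c,px,z):
    K=np.array(c["intrinsics"]);D=np.array(c["dist"],float);V=np.array(c["view"])
    p=cv2.undistortPoints(np.array(px,float).reshape(-1,1,2),K,D).reshape(-1,2)
    d=np.c_[p,np.ones(len(p))]@V[:3,:3]; o=-V[:3,:3].T@V[:3,3]
    return o+d*((z-o[2])/d[:,2])[:,None]
def proj(c,P):
    V=np.array(c["view"]);r,_=cv2.Rodrigues(V[:3,:3])
    return cv2.projectPoints(np.array(P,float).reshape(-1,1,3),r,V[:3,3],np.array(c["intrinsics"]),np.array(c["dist"],float))[0].reshape(-1,2)
E
python3 - <<'E'
import pickle,cv2,numpy as np
from util import *
d=pickle.load(open("c0.pkl","rb"))
c=d["scene"];f=c["frame"];x0,y0,w,h=385,235,120,185
m=(f.max(2)<60).astype(np.uint8);m[:y0]=0;m[y0+h:]=0;m[:,:x0]=0;m[:,x0+w:]=0
for k in cv2.findContours(m,0,2)[0]:
    if cv2.contourArea(k)>80: 
        r=cv2.minAreaRect(k);print(cv2.contourArea(k),r,cv2.boundingRect(k))
for n,p,z in(("tab",[440,315],.052),("rib",[434,276],.06),("cap",[487,262],.042),("carton",[210,200],.04)):print(n,ray(c,[p],z))
# housing far edge (end-wall top corners ~50mm), z=.046 rear
print(ray(c,[[412,407],[493,404]],.05),ray(c,[[394,248],[459,246]],.046))
cv2.imwrite("pics/crop1.png",cv2.resize(f[y0:y0+h,x0:x0+w,::-1],None,fx=3.2,fy=3.2,interpolation=cv2.INTER_CUBIC))
E
```

```text
3732.5 ((449.01031494140625, 363.0710754394531), (73.2484130859375, 60.36729049682617), 81.74057006835938) (414, 330, 71, 67)
649.0 ((440.0, 314.5), (23.0, 32.0), 90.0) (424, 303, 33, 24)
641.0 ((487.2000732421875, 271.60003662109375), (25.043960571289062, 31.304948806762695), 26.56505012512207) (473, 256, 30, 32)
tab [[0.5840276  0.18015268 0.052     ]]
rib [[0.51868692 0.1682297  0.06      ]]
cap [[0.46122148 0.26117579 0.042     ]]
carton [[ 0.40674428 -0.25106659  0.04      ]]
[[0.73133158 0.14412611 0.05      ]
 [0.70799919 0.25331524 0.05      ]] [[0.46284015 0.10160873 0.046     ]
 [0.43818208 0.21329991 0.046     ]]
```

View pics/crop1.png

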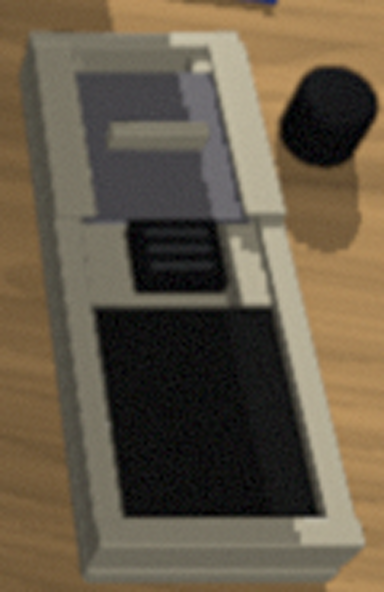

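Crop check: grey cover with its cream rib at crop (157,135), black ribbed tab at (180,258), empty black tray at (210,410). This is the right unit. Tab and rib are 66 mm apart (65 expected), yaw about 10°. Next, close the fingers and take a wrist view from above.

```bash
cat >> util.py <<'E'
from scipy.spatial.transform import Rotation as R
def quat(t):
    c,s=np.cos(t),np.sin(t)
    return R.from_matrix(np.array([[-c,-s,0],[-s,c,0],[0,0,-1]])).as_quat()
E
python3 - <<'E'
from workcell import *
from workcell import bot,hand,vision,get_obs
import cv2,pickle
from util import *
hand.move_gripper(0.0)
t=np.radians(10.3);u=np.array([np.cos(t),np.sin(t)]);o=np.array([.5187,.1682])
p=o+.135*u
bot.reach([*p,.20],quat(t))
c=vision.read_camera("wrist");pickle.dump(c,open("w1.pkl","wb"))
f=c["frame"];cv2.imwrite("pics/w1.png",f[:,:,::-1])
ob=get_obs();print(ob["time_s"],ob["position"],ob["gripper_width"],bot.tcp_to_tips,ob["wrist_force"])
print(proj(c,[[*o,.06],[*(o+.065*u),.052]]))
E
```

```text
3.2 [0.6512156  0.19325716 0.20004538] -0.00013408633017961634 0.017 [-1.09870095  0.86714373 -0.64366712]
[[319.04131749  39.74625372]
 [319.1667098  133.11229657]]
```

View pics/w1.png

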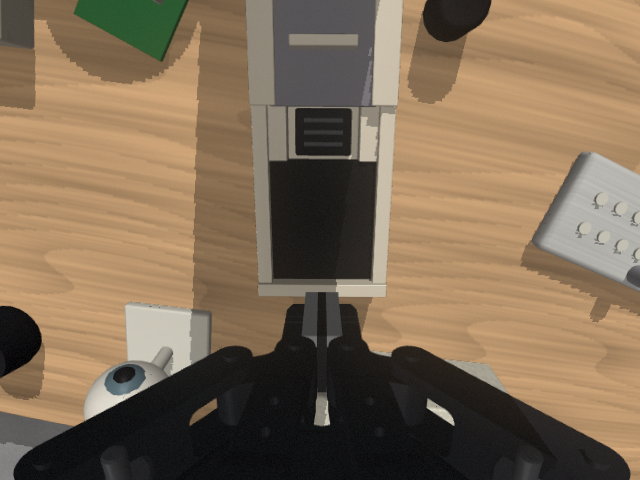

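The wrist view shows the rib at px (323,40), the tab at (323,132), the tray at (323,220) and its end wall at y≈290. All are within 5 px of my prediction. Now refine them by mask.

Run:
```python
import pickle
from util import *
c=pickle.load(open("w1.pkl","rb"));f=c["frame"];g=f.min(2)
def blob(m,x0,y0,x1,y1):
    q=np.zeros_like(m,np.uint8);q[y0:y1,x0:x1]=m[y0:y1,x0:x1]
    k=max(cv2.findContours(q,0,2)[0],key=cv2.contourArea);return cv2.minAreaRect(k)
hsv=cv2.cvtColor(f,cv2.COLOR_RGB2HSV)
rib=blob((f[:,:,0].astype(int)-f[:,:,2]>8)&(g>80),282,25,365,55)
tab=blob(f.max(2)<75,288,104,358,158)
tray=blob(f.max(2)<75,262,161,384,285)
P=[]
for n,r,z in(("rib",rib,.06),("tab",tab,.052),("tray",tray,.037)):
    b=ray(c,cv2.boxPoints(r),z)[:,:2]
    print(n,r,ray(c,[r[0]],z)[0].round(4),"sides mm",(1e3*np.linalg.norm(np.diff(b,axis=0),axis=1)).round(1),
      "angs",[round(float(np.degrees(np.arctan2(*(b[i+1]-b[i])[::-1]))),1) for i in range(3)])
```

```text
rib ((323.0, 40.5), (13.0, 70.0), 90.0) [0.5187 0.1711 0.06  ] sides mm [49.8  8.6 50.2] angs [100.4, 11.6, -79.6]
tab ((323.0, 131.5), (47.0, 56.0), 90.0) [0.5809 0.1825 0.052 ] sides mm [42.8 35.3 44.2] angs [100.4, 11.5, -79.6]
tray ((322.5, 221.0), (120.0, 107.0), 90.0) [0.655  0.1958 0.037 ] sides mm [ 89.  108.1  98. ] angs [100.3, 12.8, -79.7]
```

Sizes match: rib 50×8.6 mm, tab 43×35 mm, rib-to-tab 63 mm, yaw 10.4°. Pressing the tab.

Run:
```python
from workcell import bot,vision,get_obs
import pickle
from util import *
t=np.radians(10.4);q=quat(t);p=[.5815,.1820];T=bot.tcp_to_tips
def show():
    o=get_obs();print(round(o["time_s"],2),"tip",np.round(o["position"],4)-[0,0,T],"F",np.round(o["wrist_force"],1))
    return o["wrist_force"][2]
bot.servo_line([*p,.085+T],q,velocity=.15);show()
bot.servo_line([*p,.056+T],velocity=.08);f0=show()
for z in(.046,.041,.0385,.0375,.0365,.0355):
    bot.servo_line([*p,z+T],velocity=.03)
    if show()-f0>25: break
bot.servo_line([*p,.085+T],velocity=.1);show()
c=vision.read_camera("scene");pickle.dump(c,open("s2.pkl","wb"))
```

```text
4.16 tip [0.5826 0.1824 0.0858] F [-1.1  0.1  0.8]
4.67 tip [0.5811 0.1819 0.0553] F [-0.2 -0.5  0.3]
5.15 tip [0.5814 0.182  0.0459] F [-0.5 -0.2 -0.2]
5.47 tip [0.5813 0.1819 0.0407] F [-0.3 -0.1  0.5]
5.72 tip [0.5814 0.182  0.0383] F [ 0.1 -0.2  0. ]
5.97 tip [0.5815 0.182  0.0375] F [0.4 0.2 0.3]
6.22 tip [0.5814 0.182  0.0364] F [-0.3  0.1 -0.5]
6.47 tip [0.5815 0.182  0.0354] F [-0.3  0.3 -0.5]
7.11 tip [0.5813 0.1819 0.085 ] F [ 0.1 -0.6 -0.5]
```

No contact force at a tip height of 35 mm, though the tab should resist with about 6 N. I'll look before going on.

Run:
```python
from workcell import bot,vision,get_obs
import pickle
from util import *
T=bot.tcp_to_tips
bot.servo_line([.5815,.1820,.056+T],velocity=.08)
a=vision.read_camera("scene");b=vision.read_camera("side")
pickle.dump((a,b),open("s3.pkl","wb"))
A=cv2.resize(a["frame"][225:425,370:510],None,fx=2.9,fy=2.9,interpolation=cv2.INTER_CUBIC)
B=cv2.resize(b["frame"][140:260,220:400],None,fx=2.2,fy=2.2,interpolation=cv2.INTER_CUBIC)
h=max(A.shape[0],B.shape[0]);im=np.zeros((h,A.shape[1]+B.shape[1],3),np.uint8)
im[:A.shape[0],:A.shape[1]]=A;im[:B.shape[0],A.shape[1]:]=B
print(im.shape,get_obs()["gripper_width"],get_obs()["position"]);cv2.imwrite("pics/both3.png",im[:,:,::-1])
```

```text
(580, 802, 3) 8.521669162576021e-05 [0.58170794 0.18205688 0.07307189]
```

View pics/both3.png

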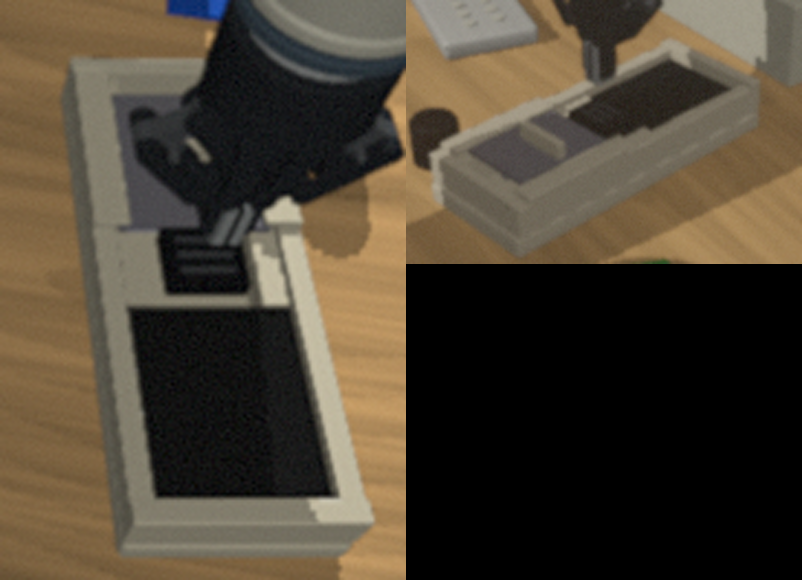

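The fingertip is at scene px (446,308) and side px (306,176). In both views it appears to stand above the tab. Triangulating it.

Run:
```python
import pickle
from util import *
from workcell import get_obs
a,b=pickle.load(open("s3.pkl","rb"))
def tri(p,q):
    M=[]
    for c,x in((a,p),(b,q)):
        V=np.array(c["view"])[:3];n=cv2.undistortPoints(np.array([[x]],float),np.array(c["intrinsics"]),np.array(c["dist"],float))[0,0]
        M.append((V,n))
    X=cv2.triangulatePoints(M[0][0],M[1][0],M[0][1],M[1][1])[:,0];return X[:3]/X[3]
tip=[.5817,.1821,.0561]
print("tip by eye",tri([446,308],[306.4,176.4]),"expected px",proj(a,[tip])[0],proj(b,[tip])[0])
print("tab",tri([440,314.5],[220+(597-406)/2.2,140+115/2.2]))
o=get_obs();print(R.from_quat(o["orientation"]).as_matrix().round(3), o["wrist_force"])
```

```text
tip by eye [0.58408255 0.18453741 0.07845102] expected px [441.89991368 312.61051242] [307.21514549 188.39045039]
tab [0.58056499 0.18133523 0.04818013]
[[-0.984 -0.181  0.   ]
 [-0.181  0.984  0.   ]
 [-0.     0.    -1.   ]] [ 0.08290623 -0.41505152  0.36816496]
```

By eye the tip stands about 20 mm higher than the stated tip offset gives. That explains the missing contact. I'll go down in small steps watching the force, and use the contact with the tab to calibrate the height.

Run:
```python
from workcell import bot,vision,get_obs
from util import *
T=bot.tcp_to_tips;p=[.5810,.1815]
bot.servo_line([*p,.040+T],velocity=.08)
f0=get_obs()["wrist_force"][2];z=.040
while z>.010:
    z-=.0015 
    bot.servo_line([*p,z+T],velocity=.03)
    o=get_obs();F=o["wrist_force"]-np.array([0,0,f0])
    print(round(o["time_s"],2),round(z,4),round(o["position"][2]-T,4),np.round(F,1))
    if F[2]>12: break
```

```text
8.37 0.0385 0.0386 [ 0.2 -0.5  0.5]
8.62 0.037 0.037 [0.4 0.1 0.5]
8.87 0.0355 0.0354 [-0.1 -0.4 -0.5]
9.12 0.034 0.0339 [ 0.2  0.4 -0. ]
9.37 0.0325 0.0324 [ 0.5 -0.8  0.4]
9.62 0.031 0.0309 [-0.3  0.1  0.5]
9.87 0.0295 0.0294 [-0.6 -0.1 -0.8]
10.12 0.028 0.0279 [-0.5  0.  -0.7]
10.37 0.0265 0.0264 [-0.  -0.8 -1. ]
10.62 0.025 0.025 [0.7 0.3 0.6]
10.87 0.0235 0.0236 [-0.9  0.5  3.2]
11.12 0.022 0.0221 [-0.3  0.   3.1]
11.37 0.0205 0.0206 [ 0.1 -0.5  3. ]
11.62 0.019 0.019 [-0.4  0.1  4.2]
11.87 0.0175 0.0175 [0.7 0.4 2.7]
12.12 0.016 0.016 [0.5 0.7 2.5]
12.37 0.0145 0.0145 [1.1 0.2 3.6]
12.62 0.013 0.013 [0.6 0.9 3.4]
12.87 0.0115 0.0115 [ 0.4 -0.2  2.8]
13.12 0.01 0.011 [-2.4 -0.7 14.3]
```

The tab travelled about 13.5 mm at a steady 3 N or so and hit its stop at 14 N, so it is fully in. The tip is therefore really about 26 mm higher than the nominal offset gives. Next I retreat, go behind the rib with the true tip at 51 mm, and push.

Run:
```python
from workcell import bot,vision,get_obs
import pickle
from util import *
T=bot.tcp_to_tips-.026  # measured at the tab
t=np.radians(10.4);u=np.array([np.cos(t),np.sin(t)]);o=np.array([.5187,.1700])
at=lambda x,z:[*(o+x*u),z+T]
def show(m):
    s=get_obs();d=s["position"][:2]-o;print(m,round(s["time_s"],2),"ux",round(float(d@u),4),"z",round(s["position"][2]-T,4),np.round(s["wrist_force"],1))
bot.servo_line([.5810,.1815,.085+T],velocity=.15)
bot.servo_line(at(-.030,.085),velocity=.15);show("above")
bot.servo_line(at(-.030,.051),velocity=.08);show("down")
for x in(-.018,-.012,0,.03,.06,.09,.11):
    bot.servo_line(at(x,.051),velocity=.06);show("push")
a=vision.read_camera("scene");pickle.dump(a,open("s4.pkl","wb"))
cv2.imwrite("pics/s4.png",cv2.resize(a["frame"][225:425,370:510,::-1],None,fx=2.9,fy=2.9,interpolation=cv2.INTER_CUBIC))
```

```text
above 14.37 ux -0.029 z 0.085 [0.9 0.2 1.1]
down 14.94 ux -0.03 z 0.0507 [-0.1  0.4  0.3]
push 15.29 ux -0.0172 z 0.0513 [ 0.   0.8 -0.9]
push 15.54 ux -0.0115 z 0.0511 [0.2 0.2 0.3]
push 15.89 ux 0.0006 z 0.051 [ 0.3 -0.1 -0.5]
push 16.54 ux 0.03 z 0.0509 [-0.1  0.8  0.2]
push 17.19 ux 0.0599 z 0.0508 [-0.7  0.5  0.5]
push 17.84 ux 0.0899 z 0.0508 [ 0.4 -0.5 -0.3]
push 18.32 ux 0.1103 z 0.0509 [-0.4  0.1  0. ]
```

View pics/s4.png

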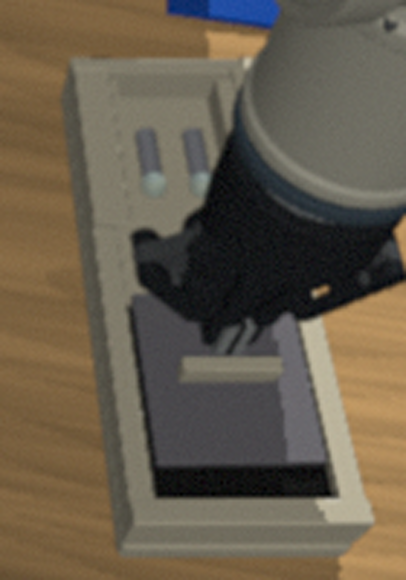

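The cover has slid and uncovered two spare lamps. The rib is at crop (231,363), scene px (449.7,350), with a tray gap left in front of the cover. I'll measure it and finish the push.

```bash
cat > meas.py <<'E'
from util import *
t=np.radians(10.4);u=np.array([np.cos(t),np.sin(t)]);o=np.array([.5187,.1700])
def rib(c,z):
    f=c["frame"].astype(int);m=((f[:,:,0]-f[:,:,2]>12)&(f.min(2)>75)).astype(np.uint8)
    q=np.zeros_like(m);q[338:385,428:478]=m[338:385,428:478]
    k=max(cv2.findContours(q,0,2)[0],key=cv2.contourArea);r=cv2.boundingRect(k)
    P=ray(c,[[r[0]+r[2]/2,r[1]+r[3]*.33]],z)[0];return r,P,(P[:2]-o)@u
E
python3 - <<'E'
import pickle
from meas import *
from workcell import vision
a=pickle.load(open("s4.pkl","rb"))
print(rib(a,.060)); print("tab ray ref seat",(ray(a,[[434,276]],.06)[0][:2]-o)@u)
E
```

```text
((432, 348, 35, 9), array([0.64516591, 0.19239745, 0.06      ]), np.float64(0.12843142974678476))
tab ray ref seat -0.00033243904216757197
```

Run:
```python
from workcell import bot,vision,get_obs
from meas import *
T=bot.tcp_to_tips-.026
at=lambda x,z:[*(o+x*u),z+T]
for x in(.117,.1235): 
    bot.servo_line(at(x,.051),velocity=.05);print(x,np.round(get_obs()["wrist_force"],1))
bot.servo_line(at(.110,.051),velocity=.08)
bot.servo_line(at(.110,.16),velocity=.15)
bot.servo_line(at(-.03,.20),velocity=.2)
a=vision.read_camera("scene");w=vision.read_camera("wrist")
print(get_obs()["time_s"],rib(a,.057))
A=cv2.resize(a["frame"][225:425,370:510],None,fx=2.4,fy=2.4,interpolation=cv2.INTER_CUBIC)
B=cv2.resize(w["frame"],(448,336));im=np.zeros((480,336+448,3),np.uint8);im[:,:336]=A;im[:336,336:]=B
cv2.imwrite("pics/s5.png",im[:,:,::-1])
```

```text
0.117 [-0.5  0.4  0.1]
0.1235 [ 0.1 -0.4 -1. ]
21.1167 ((433, 356, 36, 9), array([0.65572028, 0.19520842, 0.057     ]), np.float64(0.1393198383817757))
```

View pics/s5.png

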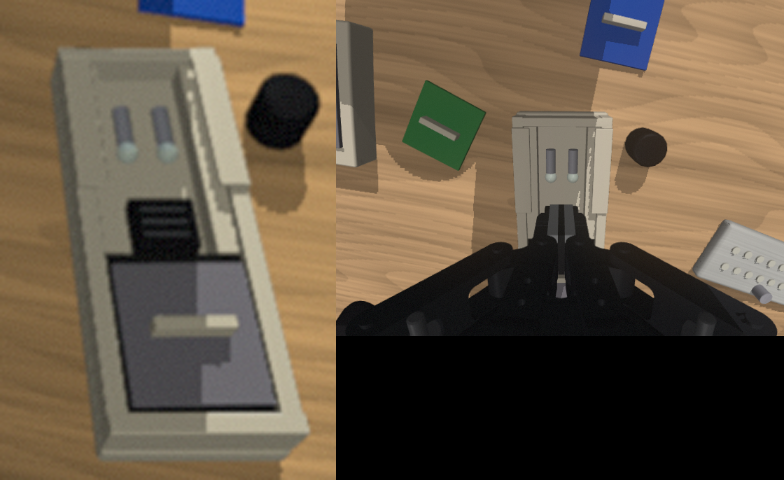

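The cover lies in the tray with black floor showing at both ends (left pane, rib at (196,326)). It measures about 139 mm along the unit. The tab is down at (163,228), the lens cap is in place, and the arm is clear. Handing in.

```bash
python3 -c "
from workcell import hand_in
print(hand_in())"
```

```text
the job is handed in; nothing more can be done
None
```

I pressed the tab to its stop and pushed the cover into the tray, where it measured about 139 mm along the unit; the job was handed in at about 21 s with the arm clear, but no verdict came back.

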